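# Press the pivot bushing into the magnifier's base

### The job

The bench magnifier's base is getting a new pivot bushing. Take the larger of the two bronze bushings, start it squarely in the bore of the base's hub and press it fully home with gentle, steady pressure, until its shoulder bottoms flush on the hub's face, without ramming it or forcing it sideways. Then let go, leaving the other things on the bench where they are.

Things in the scene. Friction and masses are not known exactly. Their poses are not given: they have to be found in the camera images.
- bushing_center (a point): The larger bronze bushing, upright on its thin end on the mat: sleeve 20 mm in diameter and 22 mm long under a round flat-topped head (the shoulder) 30 mm in diameter and 10 mm high; 32 mm tall, 90 g, foot chamfered 1.5 mm. The point is on its axis half-way up, 16 mm above the foot, 6 mm below the shoulder's underside; z points to the head.
- bushing_shoulder (a point): The centre of the underside of the same bushing's shoulder, 22 mm above its foot and 10 mm below its flat top, on its axis. Fully home, this point lies at the centre of the bore's mouth.
- hub: Upright round hub, 46 mm in diameter, on the disc of the magnifier's cast beige base. Its flat top, about 62 mm above the bench, is the seat for the shoulder. The origin is the centre of the bore's mouth in that plane; z points up out of the bore. The blind bore is 21 mm in diameter, 26 mm deep, its edge chamfered 1.5 mm at 45 degrees.
- ring_entry (a point): Point on the bore's axis 10 mm below the mouth, where the four leaves of a spring tolerance ring begin to grip the sleeve's foot. Down to here the sleeve drops freely; from here it takes a steady push of about 9 to 19 N, and it stays where it is left.
- seat_rim (a point): Point on the outer edge of the hub's flat face, the seat. When the shoulder meets the face the force climbs steeply: a total push of 21 to 24 N seats the bushing safely. Over 30 N on the hub, on its face or sideways in its bore or on its outside, damages it (the ring's grip on the sleeve does not count).
- base: The magnifier's base, which carries the hub: cast disc 170 mm across, its upper face 24 mm above the bench, on soft rubber feet, so that it cannot slide but sinks about 1 mm for each 6 N pressed on it, 3.4 mm at most, and comes back up. The origin is under the disc's centre at bench height; the hub stands 30 mm from it along x.
- thin_bushing_center (a point): The other, thinner bronze bushing, not for this base: shoulder 22 mm and sleeve 14 mm in diameter, 32 mm tall, standing on its thin end. The point is on its axis half-way up.
- solder_reel: Reel of solder with green flanges, 54 mm in diameter and 48 mm tall, standing upright; the origin is under its centre.
- screwdriver: Red-handled screwdriver, 170 mm long, lying flat along its x, handle 26 mm thick; the origin is under its middle.
- cutters: Red-handled side cutters, 190 mm long and about 57 mm wide, lying flat along their x; the origin is at bench height between the handles.
Mind the look-alikes: they are no part of the job. Leave any pink or turquoise look-alike of the part that bears bushing_center alone.

How it is judged:
By the outcome, as a careful person would: the job done as asked, in the order asked, and still so for the second after the job is handed in, with the robot touching nothing.
It also fails if it takes over 54 s, if anything falls off the work surface, if the arm or the gripper's body presses on something with over 40 N, if the wrist force passes 120 N, or if a joint passes its speed limit or range.

### The arm

A 6-joint arm with a two-finger parallel gripper is mounted at the origin on the work surface. World frame = base frame: x ahead of the robot, y to its left, z up, the work surface at z = 0. Lengths are in m, angles in rad, forces in N, time in s.
With the tool pointing down it reaches from about 0.225 to 0.875 m from the base axis. Payload 3.4 kg.
Tool frame: the origin (TCP) lies midway between the tips of the shut fingers; the grasp point (between the pads) lies 19 mm behind it (manip.pinch_z is the distance from the TCP to the grasp point, in m); z points along the fingers, y is the line along which they close (so a half turn about z gives the same grasp; the last joint's range is limited). The gripper opens to 85 mm and grips with 20 to 120 N. Pads are 22 mm wide; open, the fingers measure 114 mm over their backs; the gripper's body (76 mm by 85 mm) begins 54 mm behind the grasp point. The pads swing forward as they close: fully open they stand 13 mm farther back than shut.
Start: joints at [-1.344, 0.276, 1.505, -0, 1.361, -0.121], TCP at [0.196, -0.541, 0.231] pointing down, gripper open.
Joint ranges: [-2.89, 2.89], [-0.75, 2.08], [0.22, 2.7], [-1.18, 4.32], [0.11, 2.71], [-2.7, 2.7]. Speed limits (rad/s): [2.57, 2.57, 3.14, 3.14, 3.14, 3.14].

### API

Orientations are given as a unit quaternion [w, x, y, z].
In Python, from rig import manip gives the robot as it stands.
- The arm moves only by the tool carry_out, never from a script. Its arguments are lists of equal length, an entry for each row: "delta_pos": the shift along the tool's x, y, z scaled (see below), a list of three; "turn": the turn, a rotation vector about the tool's x, y, z scaled (see below), a list of three; "claw": the closure, from -1 (fully open) to 1 (shut). A call has 1 to 12 rows; each row is the pose to reach, as a shift and turn from the pose commanded when the call began, along the tool's axes at that moment; what a row does not reach only later rows make up. The controller multiplies each number of a shift by 400 mm and each number of a turn by 30 degrees. A row lasts 1/10 s, in which the tool goes at most 50 mm and 8.59 degrees, less where a joint would pass 70% of its speed; a pose out of reach is approached as far as the arm can. A call with a number of a shift or a turn outside -1 to 1 is refused whole. A call with a gripper value outside its range is refused whole. The fingers move at their own pace and stop on an object; "force" is the grip in N (left out, the last holds). Time passes only in rows, so rows that repeat a pose let the fingers close. It gives the time, the measured TCP pose, the force, the opening and the grip force at its end, in the units of the state.
- manip.get_state(): the state, without advancing time (a new reading comes with each control period).
- manip.get_image(name): name is "scene" or "top" or "wrist"; returns a dict with "image" (400x640x3 uint8, red, green, blue), "z_map" (400x640 float32, m along the optical axis (not along the pixel's ray), 0 where there is no reading), "fx", "fy", "cx", "cy" (pixels), "world_to_cam" (4x4, takes a point from world to camera coordinates). Camera axes: x right, y down, z forward; pixel columns grow to the right and rows downward; lengths in m; the calibration is good to about 2 mm. A picture is of the moment at which its call begins.
- manip.sign_off(): hands the job in; it is judged then, once.
Trained networks look in the newest picture that a camera, given by its name, has taken for a name from the list of things; names that differ only in an ending like _2 or _b are one class to them, and where a whole thing is asked for, a point or a joint stands for the part that bears it (a point fixed in the world has none). Each returns a list of dicts, best first, with "score" (0 to 1); they miss things now and then, are a little off and sometimes report something else, mostly with a low value. They report only what shows in the picture. A call takes as long as a camera call. They do not tell look-alikes from the thing itself.
- manip.spot_in(camera, query): "point" ([x, y, z] in m, in world coordinates, good to about 4 mm: the middle of the surface that is visible of it).
- manip.place_of(camera, query): "point" ([x, y, z] in m, in world coordinates, good to about 4 mm: a listed point, or the origin of a listed thing).
The state is a dict: "clock": time; "qpos": joint angles; "qd": joint speeds; "effort": joint torques, N m; "position": TCP position; "ee_rot": TCP orientation; "contact_force": force on the tool from outside, world axes, zero at the start; "moment": the same for the moment, N m; "width": finger opening in m; "gripper_force": force on a finger pad.
Only numpy, scipy, OpenCV 4.12 (cv2) and the standard library are available. Lean on these libraries where they do the work, as an engineer would, in place of code of your own. Each camera call takes 0.05 s, during which the arm holds its last target. There are 200 camera calls.

## Working session

There is one attempt and no reset: what is moved stays moved. The work goes in short steps, Python scripts to look and compute and a tool call to move; the robot and the scene stay as the last step left them, time stands still between calls to the robot, and variables do not carry over. Pictures are saved under pics/ and viewed, at most 10 in all, crops included, and the job is handed in when it is done.

Besides the shell and the picture viewer there is one more tool, called in YAML: its name, and indented under it one key for each argument. carry_out: Moves the arm, as the interface text tells. Shifts and turns lie within -1 to 1; 1 stands for 400 mm of shift or 30 degrees of turn. Its arguments: {"type":"object","properties":{"delta_pos":{"type":"array","items":{"type":"array","items":{"type":"number","minimum":-1,"maximum":1}}},"turn":{"type":"array","items":{"type":"array","items":{"type":"number","minimum":-1,"maximum":1}}},"claw":{"type":"array","items":{"type":"number"}},"force":{"type":"number"}},"required":["delta_pos","turn","claw"]}

```bash
mkdir -p pics; cat > h.py <<'E'
from rig import manip
import numpy as np, cv2
from scipy.spatial.transform import Rotation as R
def img(n):
    return manip.get_image(n)
def save(d,f,crop=None,scale=1):
    a=d["image"][:,:,::-1]
    if crop: x0,y0,x1,y1=crop; a=a[y0:y1,x0:x1]
    cv2.imwrite("pics/"+f,cv2.resize(np.ascontiguousarray(a),None,fx=scale,fy=scale,interpolation=cv2.INTER_CUBIC))
def px(d,p):
    c=d["world_to_cam"]@np.r_[p,1]; return np.round([d["fx"]*c[0]/c[2]+d["cx"],d["fy"]*c[1]/c[2]+d["cy"]],1)
def world(d,u,v,z=None):
    """pixel -> world via depth"""
    z=d["z_map"][int(v),int(u)] if z is None else z
    c=np.array([(u-d["cx"])/d["fx"]*z,(v-d["cy"])/d["fy"]*z,z,1]); return (np.linalg.inv(d["world_to_cam"])@c)[:3]
def onplane(d,u,v,h):
    M=np.linalg.inv(d["world_to_cam"]); o=M[:3,3]; r=M[:3,:3]@np.array([(u-d["cx"])/d["fx"],(v-d["cy"])/d["fy"],1])
    return o+r*(h-o[2])/r[2]
E
python3 - <<'E'
from h import *
np.set_printoptions(precision=4,suppress=True)
for c in ("top","scene"):
    d=img(c); save(d,c+"0.png")
    for q in ("bushing_center","thin_bushing_center","hub","base","solder_reel","screwdriver","cutters"):
        for r in manip.place_of(c,q): print(c,q,round(r["score"],2),np.array(r["point"]),px(d,r["point"]))
s=manip.get_state(); print(s); print(manip.pinch_z)
E
```

```text
top bushing_center 0.68 [ 0.6591 -0.1206  0.0173] [382.2 188.8]
top bushing_center 0.54 [ 0.5464 -0.2286  0.0141] [428.  235.3]
top bushing_center 0.51 [ 0.5341 -0.1564  0.0167] [398.1 240.2]
top bushing_center 0.42 [ 0.6044 -0.1786  0.015 ] [406.5 211.2]
top thin_bushing_center 0.38 [ 0.4546 -0.2363  0.0152] [432.7 274.1]
top hub 0.92 [0.5544 0.0275 0.0577] [321. 230.]
top hub 0.38 [ 0.6058 -0.1774  0.0193] [406.3 210.4]
top hub 0.21 [ 0.7486 -0.1432  0.0035] [389.8 154.7]
top base 0.97 [0.5793 0.0444 0.0001] [314.5 221.9]
top solder_reel 0.93 [ 0.7474 -0.1421  0.0016] [389.3 155.3]
top screwdriver 0.76 [ 0.7272 -0.2821 -0.002 ] [445.4 163.6]
top cutters 0.84 [0.7139 0.3505 0.0014] [193.2 168.2]
scene bushing_center 0.72 [ 0.5346 -0.1541  0.0192] [248.9 200.7]
scene bushing_center 0.56 [ 0.6604 -0.1236  0.0166] [267.8 233.5]
scene bushing_center 0.53 [ 0.5474 -0.2248  0.016 ] [219.8 208.5]
scene bushing_center 0.48 [ 0.6074 -0.1792  0.0179] [240.8 221.2]
scene bushing_center 0.39 [ 0.7495 -0.1376  0.0005] [267.  268.4]
scene thin_bushing_center 0.48 [ 0.4541 -0.2371  0.0111] [213.9 
[... 204 characters left out ...]
0.0009] [267.4 269.7]
scene screwdriver 0.82 [ 0.7236 -0.2846  0.0044] [193.7 268.8]
scene screwdriver 0.22 [ 0.6057 -0.18    0.0192] [240.3 220.4]
scene cutters 0.97 [ 0.7151  0.3483 -0.001 ] [469.  227.2]
{'clock': 0.8, 'qpos': array([-1.344 ,  0.2759,  1.5049, -0.    ,  1.3607, -0.121 ]), 'qd': array([ 0.0007,  0.    ,  0.0006, -0.0002, -0.0008,  0.0007]), 'effort': array([ -0.0011, -41.6599, -24.609 ,  -0.0006,   0.0001,   0.    ]), 'position': array([ 0.196 , -0.5406,  0.2313]), 'ee_rot': array([ 0.0001,  0.9849,  0.173 , -0.    ]), 'contact_force': array([ 0.5625, -0.7045,  0.2737]), 'moment': array([-0.0206,  0.0267, -0.0228]), 'gripper_force': 0.0, 'width': 0.0852189803697254}
0.0187
```

View pics/top0.png

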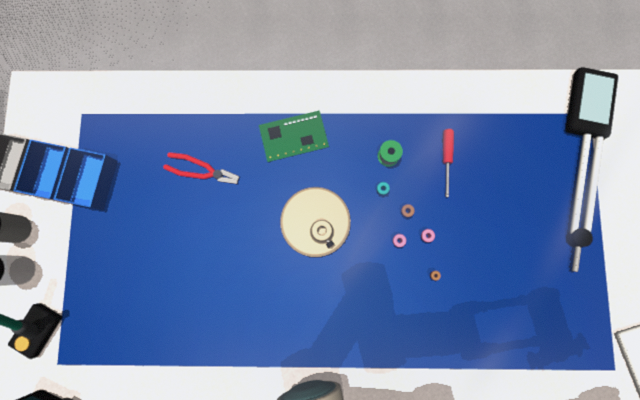

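View pics/scene0.png

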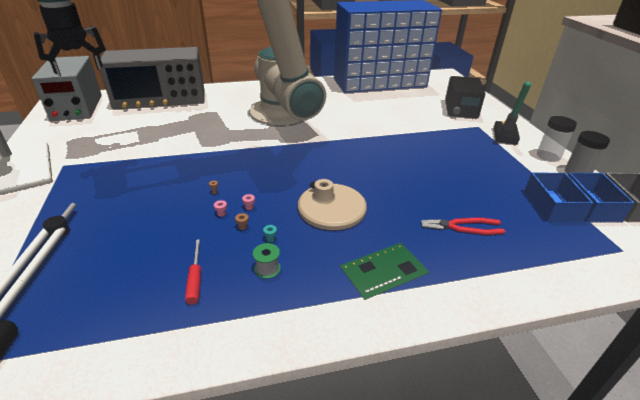

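The scene is clear. Candidates for the large bushing in the top picture:
- **Larger bronze:** (407,211)
- **Thin bronze:** (435,275)
- **Pink look-alikes:** (400,240) and (428,236)
- **Turquoise look-alike:** (383,188)

I choose (407,211). The hub mouth is at (321,230), with a dark knob on its side at (330,244).

```bash
python3 - <<'E'
from h import *
d=img("top"); save(d,"crop0.png",(370,170,450,290),5)
E
```

```text
(no output)
```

View pics/crop0.png

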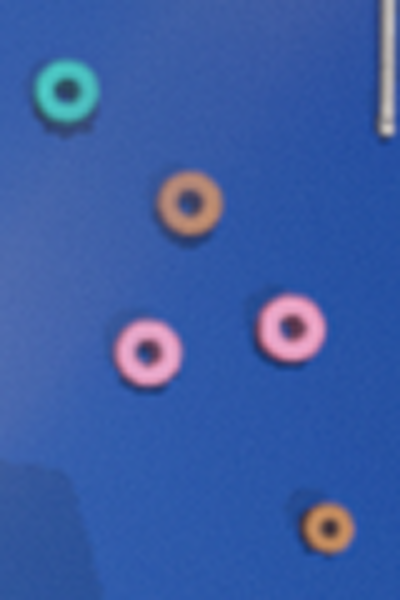

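carry_out:
  delta_pos:
    - [0.625,-0.25,0.05]
    - [0.625,-0.25,0.05]
    - [0.625,-0.25,0.05]
    - [0.625,-0.25,0.05]
    - [0.625,-0.25,0.05]
    - [0.625,-0.25,0.05]
    - [0.625,-0.25,0.05]
  turn:
    - [0,0,0]
    - [0,0,0]
    - [0,0,0]
    - [0,0,0]
    - [0,0,0]
    - [0,0,0]
    - [0,0,0]
  claw: [-1,-1,-1,-1,-1,-1,-1]

```text
clock: 1.55
position: [0.3988, -0.359, 0.2111]
ee_rot: [-0.0, 0.985, 0.175, 0.0]
contact_force: [-0.1, 0.5, -0.3]
width: 0.0858
gripper_force: 0.0
```

carry_out:
  delta_pos:
    - [0.65,-0.25,0.0]
    - [0.65,-0.25,0.0]
    - [0.65,-0.25,0.0]
    - [0.65,-0.25,0.0]
    - [0.65,-0.25,0.0]
    - [0.65,-0.25,0.0]
    - [0.65,-0.25,0.0]
    - [0.65,-0.25,0.0]
  turn:
    - [0,0,0]
    - [0,0,0]
    - [0,0,0]
    - [0,0,0]
    - [0,0,0]
    - [0,0,0]
    - [0,0,0]
    - [0,0,0]
  claw: [-1,-1,-1,-1,-1,-1,-1,-1]

```text
clock: 2.35
position: [0.6069, -0.1796, 0.2109]
ee_rot: [0.0, 0.985, 0.173, -0.001]
contact_force: [-0.3, -0.5, 0.3]
width: 0.0855
gripper_force: 0.0
```

```bash
python3 - <<'E'
from h import *
np.set_printoptions(precision=4,suppress=True)
d=img("wrist"); save(d,"w1.png")
for q in ("bushing_center","thin_bushing_center"):
  for r in manip.place_of("wrist",q): print(q,round(r["score"],2),np.array(r["point"]),px(d,r["point"]))
s=manip.get_state(); print(s["position"],s["ee_rot"],s["contact_force"],s["clock"]);print(np.linalg.inv(d["world_to_cam"]),d["fx"])
E
```

```text
bushing_center 0.86 [ 0.6076 -0.1814  0.0194] [322.4 174.2]
bushing_center 0.85 [ 0.5345 -0.1568  0.0194] [279.2 227.5]
bushing_center 0.68 [ 0.5456 -0.2273  0.0144] [341.7 237. ]
bushing_center 0.63 [ 0.6621 -0.1216  0.0175] [285.  103.9]
thin_bushing_center 0.7 [ 0.454  -0.2403  0.0167] [324.8 307.2]
[ 0.6062 -0.1803  0.2114] [ 0.0003  0.9851  0.1721 -0.0004] [0.5646 0.6759 0.046 ] 2.5
[[ 0.341  -0.9038 -0.2586  0.6726]
 [-0.9401 -0.3275 -0.095  -0.1564]
 [ 0.0011  0.2755 -0.9613  0.3533]
 [ 0.      0.      0.      1.    ]] 320.74609011628866
```

View pics/w1.png

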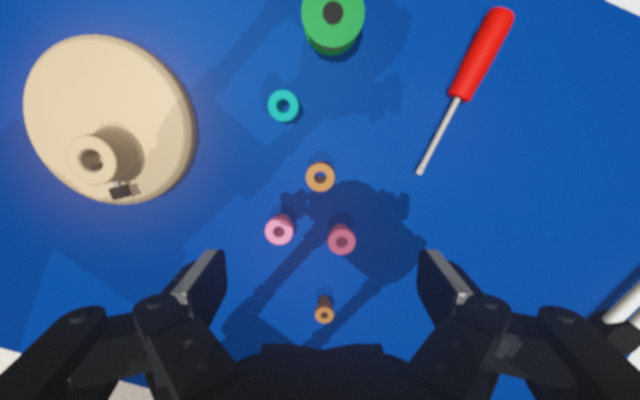

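The wrist picture shows the large bronze bushing at (320,177), the hub bore at (92,160) and the knob on the hub's side at (122,190). The look-alikes are well apart. I'll go lower for a precise measurement.

carry_out:
  delta_pos:
    - [0,0,0.125]
    - [0,0,0.25]
    - [0,0,0.25]
    - [0,0,0.25]
  turn:
    - [0,0,0]
    - [0,0,0]
    - [0,0,0]
    - [0,0,0]
  claw: [-1,-1,-1,-1]

```text
clock: 2.9
position: [0.6066, -0.1798, 0.1116]
ee_rot: [-0.0, 0.985, 0.172, -0.001]
contact_force: [0.8, 0.3, 0.4]
width: 0.0855
gripper_force: 0.0
```

```bash
cat >> h.py <<'E'
def cloud(d):
    v,u=np.mgrid[0:400,0:640]; z=d["z_map"]
    c=np.stack([(u-d["cx"])/d["fx"]*z,(v-d["cy"])/d["fy"]*z,z,np.ones_like(z)],-1)
    return (c@np.linalg.inv(d["world_to_cam"]).T)[...,:3]
def top_fit(d,guess,zlo,zhi,rad):
    """outer circle of the flat top near guess: ellipse fit of its mask, put on the plane of its median height"""
    P=cloud(d); m=(P[...,2]>zlo)&(P[...,2]<zhi)&(np.hypot(P[...,0]-guess[0],P[...,1]-guess[1])<rad)&(d["z_map"]>0)
    h=np.median(P[m][:,2])
    c=max(cv2.findContours(m.astype(np.uint8),cv2.RETR_EXTERNAL,cv2.CHAIN_APPROX_NONE)[0],key=len)[:,0]
    Q=np.array([onplane(d,u,v,h) for u,v in cv2.convexHull(c.astype(np.int32))[:,0]])
    Q=np.array([onplane(d,u,v,h) for u,v in c])[:,:2]
    from scipy.optimize import least_squares
    f=least_squares(lambda p:np.hypot(Q[:,0]-p[0],Q[:,1]-p[1])-p[2],[*guess[:2],rad*.7],loss="soft_l1",f_scale=5e-4)
    return f.x,h,m.sum(),np.sqrt(np.mean(f.fun**2))
E
python3 - <<'E'
from h import *
np.set_printoptions(precision=4,suppress=True)
d=img("wrist"); save(d,"w2.png")
print(top_fit(d,(.607,-.18),.026,.040,.025))
for r in manip.place_of("wrist","bushing_center")[:2]: print(round(r["score"],2),np.array(r["point"]),px(d,r["point"]))
s=manip.get_state(); print(s["position"],s["ee_rot"],s["clock"])
E
```

```text
(array([ 0.6073, -0.1786,  0.0149]), np.float64(0.0317095772694346), np.int64(1143), np.float64(0.0003114107993779799))
0.83 [ 0.5343 -0.1577  0.0132] [266.2 268.5]
0.74 [ 0.5439 -0.2264  0.0151] [347.5 284.9]
[ 0.609  -0.1802  0.1143] [0.0015 0.985  0.1726 0.0022] 3.0
```

View pics/w2.png

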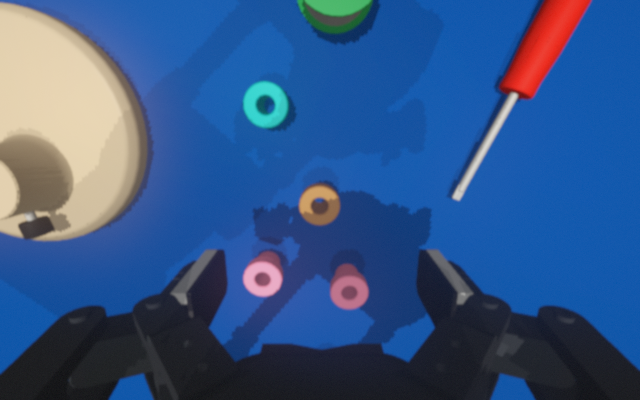

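The picture shows the bushing at (319,205), centred between the open fingers, with the neighbours clear of the finger paths. I'll descend and grip the head.

carry_out:
  delta_pos:
    - [0,-0.001,0.1]
    - [0,-0.001,0.18]
    - [0,-0.001,0.22]
    - [0,-0.001,0.24]
    - [0,-0.001,0.24]
    - [0,-0.001,0.24]
    - [0,-0.001,0.24]
    - [0,-0.001,0.24]
    - [0,-0.001,0.24]
    - [0,-0.001,0.24]
    - [0,-0.001,0.24]
    - [0,-0.001,0.24]
  turn:
    - [0,0,0]
    - [0,0,0]
    - [0,0,0]
    - [0,0,0]
    - [0,0,0]
    - [0,0,0]
    - [0,0,0]
    - [0,0,0]
    - [0,0,0]
    - [0,0,0]
    - [0,0,0]
    - [0,0,0]
  claw: [-1,-1,-1,-1,-1,0,0.1,0.2,1,1,1,1]
  force: 50

```text
clock: 4.2
position: [0.6077, -0.1785, 0.0163]
ee_rot: [0.0, 0.985, 0.173, 0.001]
contact_force: [-0.5, 0.5, 6.1]
width: 0.0275
gripper_force: 49.0
```

carry_out:
  delta_pos:
    - [0,0,0]
    - [0,0,0]
    - [0,0,0]
  turn:
    - [0,0,0]
    - [0,0,0]
    - [0,0,0]
  claw: [1,1,1]

```text
clock: 4.5
position: [0.6077, -0.1786, 0.0163]
ee_rot: [0.0, 0.985, 0.173, 0.001]
contact_force: [-0.9, 0.3, 5.0]
width: 0.0275
gripper_force: 49.0
```

carry_out:
  delta_pos:
    - [0,0,-0.05]
    - [0,0,-0.15]
    - [0,0,-0.25]
    - [0,0,-0.315]
    - [0.01,-0.1,-0.315]
    - [0.02,-0.2,-0.315]
    - [0.03,-0.3,-0.315]
    - [0.04,-0.4,-0.315]
    - [0.05,-0.5,-0.315]
    - [0.05,-0.53,-0.315]
    - [0.05,-0.53,-0.315]
    - [0.05,-0.53,-0.315]
  turn:
    - [0,0,0]
    - [0,0,0]
    - [0,0,0]
    - [0,0,0]
    - [0,0,0]
    - [0,0,0]
    - [0,0,0]
    - [0,0,0]
    - [0,0,0]
    - [0,0,0]
    - [0,0,0]
    - [0,0,0]
  claw: [1,1,1,1,1,1,1,1,1,1,1,1]

```text
clock: 5.7
position: [0.5541, 0.0269, 0.1412]
ee_rot: [0.001, 0.985, 0.173, 0.0]
contact_force: [0.8, -0.6, -0.6]
width: 0.0277
gripper_force: 49.6
```

```bash
python3 - <<'E'
from h import *
np.set_printoptions(precision=4,suppress=True)
d=img("wrist"); save(d,"w3.png")
s=manip.get_state(); print(s["position"],s["ee_rot"],s["clock"],s["contact_force"],s["width"])
print(top_fit(d,(.554,.028),.055,.068,.030))
for q in ("hub","bushing_shoulder","bushing_center"):
  for r in manip.place_of("wrist",q)[:2]: print(q,round(r["score"],2),np.array(r["point"]),px(d,r["point"]))
t=img("top")
print(top_fit(t,(.554,.028),.15,.25,.030) if 0 else "")
E
```

```text
[0.5543 0.0265 0.1412] [0.0006 0.985  0.1727 0.0002] 5.75 [ 0.1426  0.1724 -1.1298] 0.027556662556723593
(array([0.5568, 0.0266, 0.0227]), np.float64(0.06097492281718872), np.int64(2432), np.float64(0.001150069523119741))
hub 0.56 [0.5536 0.0213 0.0616] [327.3 209.2]
bushing_shoulder 0.81 [ 0.5362 -0.1576  0.0224] [503.9 276.6]
bushing_shoulder 0.71 [ 0.664  -0.1217  0.0231] [542.6 128.4]
bushing_center 0.92 [0.5527 0.0268 0.1443] [319.2 260.3]
bushing_center 0.81 [ 0.5305 -0.1571  0.0151] [496.2 277.6]
```

View pics/w3.png

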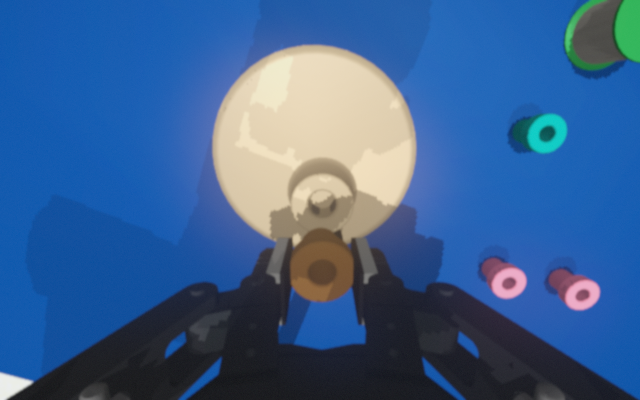

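The picture shows the held bushing upright between the pads, head at (322,268), with the hub mouth at (322,203) ahead of it and partly shadowed. I'll refit the hub using only unoccluded edge points, and measure the held head in the same picture.

```bash
cat >> h.py <<'E'
from scipy.optimize import least_squares
def fit_fixed(d,guess,zlo,zhi,rad,R0,keep=None):
    P=cloud(d); g=np.hypot(P[...,0]-guess[0],P[...,1]-guess[1])
    m=(P[...,2]>zlo)&(P[...,2]<zhi)&(g<rad); h=np.median(P[m][:,2])
    c=max(cv2.findContours(m.astype(np.uint8),cv2.RETR_EXTERNAL,cv2.CHAIN_APPROX_NONE)[0],key=len)[:,0]
    if keep: c=c[keep(c)]
    Q=np.array([onplane(d,u,v,h) for u,v in c])[:,:2]
    f=least_squares(lambda p:np.hypot(Q[:,0]-p[0],Q[:,1]-p[1])-R0,guess[:2],loss="cauchy",f_scale=3e-4)
    A=P[m]; n=np.linalg.lstsq(np.c_[A[:,:2]-guess[:2],np.ones(len(A))],A[:,2],rcond=None)[0]
    return f.x,h,"slope",n[:2],len(c),np.median(abs(f.fun)),(c.min(0),c.max(0))
E
python3 - <<'E'
from h import *
np.set_printoptions(precision=4,suppress=True)
d=img("wrist")
print(fit_fixed(d,np.array([.555,.027]),.055,.068,.030,.0227,lambda c:c[:,1]<220))
print(fit_fixed(d,np.array([.5545,.027]),.150,.168,.018,.0149))
print(fit_fixed(d,np.array([.5545,.027]),.150,.168,.018,.0149,lambda c:c[:,1]>265))
# bore: dark/low points inside hub face
P=cloud(d); g=np.hypot(P[...,0]-.556,P[...,1]-.028); m=(P[...,2]<.055)&(g<.014)&(P[...,2]>.03)
v,u=np.where(m); print(m.sum(), P[m].mean(0) if m.any() else 0)
print(px(d,[.554,.028,.062]), d["z_map"][195:240:4,322])
t=img("top")
print(px(t,[.555,.0275,.062]))
E
```

```text
(array([0.5568, 0.0267]), np.float64(0.06099717211879682), 'slope', array([-0.0117, -0.0037]), 123, np.float64(0.00022967434616541146), (array([290, 171], dtype=int32), array([352, 219], dtype=int32)))
(array([0.5555, 0.0262]), np.float64(0.15662978178413575), 'slope', array([-0.038 ,  0.0239]), 300, np.float64(0.0012716965356832262), (array([283, 235], dtype=int32), array([356, 303], dtype=int32)))
(array([0.5539, 0.0257]), np.float64(0.15662978178413575), 'slope', array([-0.038 ,  0.0239]), 163, np.float64(0.00031221272401631833), (array([287, 266], dtype=int32), array([356, 303], dtype=int32)))
560 [0.551  0.0246 0.0401]
[318.3 205.6] [0.2581 0.258  0.2595 0.2603 0.2496 0.2406 0.2364 0.2365 0.2369 0.1629
 0.1449 0.1397]
[321.  229.5]
```

carry_out:
  delta_pos:
    - [0.007,0.0025,0]
    - [0.007,0.0025,0.05]
    - [0.007,0.0025,0.1]
    - [0.007,0.0025,0.13]
    - [0.007,0.0025,0.145]
    - [0.007,0.0025,0.145]
    - [0.007,0.0025,0.145]
  turn:
    - [0,0,0]
    - [0,0,0]
    - [0,0,0]
    - [0,0,0]
    - [0,0,0]
    - [0,0,0]
    - [0,0,0]
  claw: [1,1,1,1,1,1,1]

```text
clock: 6.75
position: [0.5573, 0.0277, 0.0838]
ee_rot: [0.0, 0.985, 0.173, 0.001]
contact_force: [0.7, -1.0, 0.0]
width: 0.0276
gripper_force: 49.6
```

```bash
python3 - <<'E'
from h import *
np.set_printoptions(precision=4,suppress=True)
d=img("wrist"); e=img("scene")
a=cv2.resize(d["image"][150:350,220:420],None,fx=2,fy=2,interpolation=cv2.INTER_CUBIC)
b=cv2.resize(e["image"][120:220,270:370],(400,400),interpolation=cv2.INTER_CUBIC)
cv2.imwrite("pics/c4.png",np.hstack([a,b])[:,:,::-1])
s=manip.get_state(); print(s["position"],s["ee_rot"],s["clock"],s["contact_force"],s["width"])
E
```

```text
[0.5574 0.0277 0.0842] [0.0003 0.9849 0.173  0.0009] 6.85 [-0.2235  0.5041 -1.0209] 0.02757235959677586
```

View pics/c4.png

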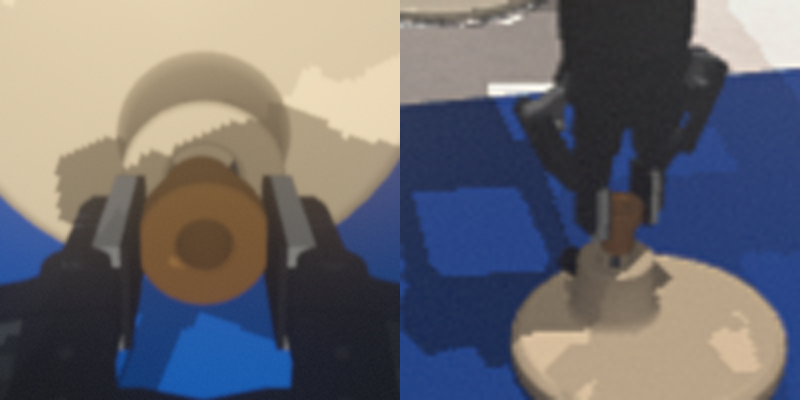

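The crop shows the head centred over the hub (both near column 204) and the sleeve upright above the bore. I'll lower it gently.

carry_out:
  delta_pos:
    - [0,0.001,0.005]
    - [0,0.001,0.01]
    - [0,0.001,0.0125]
    - [0,0.001,0.015]
    - [0,0.001,0.0175]
    - [0,0.001,0.0175]
  turn:
    - [0,0,0]
    - [0,0,0]
    - [0,0,0]
    - [0,0,0]
    - [0,0,0]
    - [0,0,0]
  claw: [1,1,1,1,1,1]

```text
clock: 7.45
position: [0.5567, 0.0274, 0.0761]
ee_rot: [0.0, 0.985, 0.173, -0.0]
contact_force: [-0.1, 0.3, -1.0]
width: 0.0274
gripper_force: 49.6
```

carry_out:
  delta_pos:
    - [0,0,0.002]
    - [0,0,0.004]
    - [0,0,0.005]
    - [0,0,0.005]
  turn:
    - [0,0,0]
    - [0,0,0]
    - [0,0,0]
    - [0,0,0]
  claw: [1,1,1,1]

```text
clock: 7.85
position: [0.5568, 0.0274, 0.0742]
ee_rot: [0.0, 0.985, 0.173, -0.0]
contact_force: [0.3, -0.1, -1.7]
width: 0.0279
gripper_force: 49.6
```

carry_out:
  delta_pos:
    - [0,0,0.004]
    - [0,0,0.008]
    - [0,0,0.012]
    - [0,0,0.012]
  turn:
    - [0,0,0]
    - [0,0,0]
    - [0,0,0]
    - [0,0,0]
  claw: [1,1,1,1]

```text
clock: 8.25
position: [0.5567, 0.0272, 0.0692]
ee_rot: [0.0, 0.985, 0.173, -0.0]
contact_force: [-0.4, -0.5, -0.7]
width: 0.0278
gripper_force: 49.7
```

carry_out:
  delta_pos:
    - [0,0,0.002]
    - [0,0,0.004]
    - [0,0,0.006]
    - [0,0,0.006]
  turn:
    - [0,0,0]
    - [0,0,0]
    - [0,0,0]
    - [0,0,0]
  claw: [1,1,1,1]

```text
clock: 8.65
position: [0.5568, 0.0272, 0.0671]
ee_rot: [0.0, 0.985, 0.173, 0.0]
contact_force: [-1.7, -0.9, 0.7]
width: 0.0274
gripper_force: 49.7
```

carry_out:
  delta_pos:
    - [-0.001,0,0.002]
    - [-0.001,0,0.004]
    - [-0.001,0,0.005]
    - [-0.001,0,0.005]
  turn:
    - [0,0,0]
    - [0,0,0]
    - [0,0,0]
    - [0,0,0]
  claw: [1,1,1,1]

```text
clock: 9.05
position: [0.5567, 0.027, 0.0653]
ee_rot: [0.0, 0.985, 0.173, 0.0]
contact_force: [0.3, -2.4, 1.9]
width: 0.0278
gripper_force: 49.8
```

carry_out:
  delta_pos:
    - [0,0,0.002]
    - [0,0,0.004]
    - [0,0,0.005]
    - [0,0,0.005]
  turn:
    - [0,0,0]
    - [0,0,0]
    - [0,0,0]
    - [0,0,0]
  claw: [1,1,1,1]

```text
clock: 9.45
position: [0.5569, 0.027, 0.0637]
ee_rot: [0.0, 0.985, 0.173, 0.0]
contact_force: [-0.6, -3.4, 5.1]
width: 0.0277
gripper_force: 50.0
```

carry_out:
  delta_pos:
    - [0,0.001,0.002]
    - [0,0.001,0.004]
    - [0,0.001,0.005]
    - [0,0.001,0.005]
  turn:
    - [0,0,0]
    - [0,0,0]
    - [0,0,0]
    - [0,0,0]
  claw: [1,1,1,1]

```text
clock: 9.85
position: [0.557, 0.0269, 0.0624]
ee_rot: [0.0, 0.985, 0.173, 0.001]
contact_force: [-2.4, -1.6, 10.7]
width: 0.0277
gripper_force: 50.4
```

carry_out:
  delta_pos:
    - [0,0,0]
    - [0,0,0]
    - [0,0,0]
    - [0,0,0]
    - [0,0,-0.05]
    - [0,0,-0.1]
    - [0,0,-0.15]
    - [0,0,-0.2]
    - [0,0,-0.2]
    - [0,0,-0.2]
  turn:
    - [0,0,0]
    - [0,0,0]
    - [0,0,0]
    - [0,0,0]
    - [0,0,0]
    - [0,0,0]
    - [0,0,0]
    - [0,0,0]
    - [0,0,0]
    - [0,0,0]
  claw: [0,-0.2,-0.2,-0.2,-0.2,-0.2,-0.2,-0.2,-0.2,-0.2]

```text
clock: 10.85
position: [0.5564, 0.027, 0.1408]
ee_rot: [-0.0, 0.985, 0.173, 0.0]
contact_force: [-1.1, -0.0, 1.1]
width: 0.0516
gripper_force: 0.0
```

```bash
python3 - <<'E'
from h import *
np.set_printoptions(precision=4,suppress=True)
d=img("wrist"); e=img("scene")
s=manip.get_state(); print(s["position"],s["ee_rot"],s["clock"],s["contact_force"],s["width"])
print(fit_fixed(d,np.array([.557,.027]),.074,.090,.02,.0149))
print(fit_fixed(d,np.array([.557,.027]),.055,.066,.03,.0227,lambda c:c[:,1]<220))
a=cv2.resize(d["image"][130:330,220:420],None,fx=2,fy=2,interpolation=cv2.INTER_CUBIC)
b=cv2.resize(e["image"][120:220,270:370],(400,400),interpolation=cv2.INTER_CUBIC)
cv2.imwrite("pics/c5.png",np.hstack([a,b])[:,:,::-1])
E
```

```text
[0.5556 0.027  0.1398] [-0.0003  0.9849  0.173  -0.0012] 10.95 [ 0.0707 -0.1616  0.519 ] 0.05110329430912581
(array([0.5569, 0.0258]), np.float64(0.07982358686487973), 'slope', array([-0.0391,  0.0229]), 126, np.float64(0.00024620807532906627), (array([300, 192], dtype=int32), array([344, 235], dtype=int32)))
(array([0.5568, 0.0266]), np.float64(0.06088138964015474), 'slope', array([-0.0209, -0.0071]), 197, np.float64(0.0003342236502851814), (array([290, 174], dtype=int32), array([352, 219], dtype=int32)))
```

View pics/c5.png

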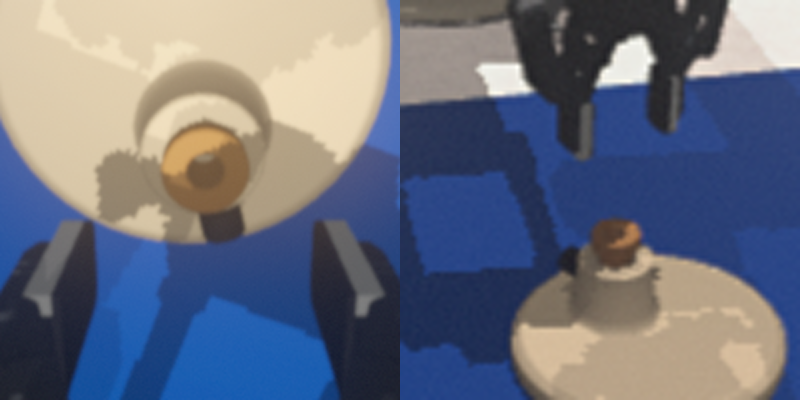

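The picture shows the bushing standing about 13 mm into the bore, head at (205,170) in the left crop, leaning about 2 degrees. It's free of the gripper. Next I'll shut the fingers and press on the flat head with their tips, which also squares it.

carry_out:
  delta_pos:
    - [0,0,0]
    - [0,0,0]
    - [0,0,0]
    - [0,0,0]
    - [0,0,0]
    - [0,0,0.07]
    - [0,0,0.12]
    - [0,0,0.14]
    - [0,0,0.14]
    - [0,0,0.14]
  turn:
    - [0,0,0]
    - [0,0,0]
    - [0,0,0]
    - [0,0,0]
    - [0,0,0]
    - [0,0,0]
    - [0,0,0]
    - [0,0,0]
    - [0,0,0]
    - [0,0,0]
  claw: [1,1,1,1,1,1,1,1,1,1]
  force: 40

```text
clock: 11.95
position: [0.5572, 0.0268, 0.0857]
ee_rot: [0.0, 0.985, 0.173, 0.001]
contact_force: [-0.5, 0.6, 0.1]
width: 0.0
gripper_force: 0.0
```

carry_out:
  delta_pos:
    - [0,0,0.003]
    - [0,0,0.006]
    - [0,0,0.009]
    - [0,0,0.012]
    - [0,0,0.012]
    - [0,0,0.012]
  turn:
    - [0,0,0]
    - [0,0,0]
    - [0,0,0]
    - [0,0,0]
    - [0,0,0]
    - [0,0,0]
  claw: [1,1,1,1,1,1]

```text
clock: 12.55
position: [0.5567, 0.0269, 0.0804]
ee_rot: [0.0, 0.985, 0.173, 0.0]
contact_force: [-0.6, 0.7, 0.0]
width: -0.0001
gripper_force: 0.2
```

carry_out:
  delta_pos:
    - [0,0,0.002]
    - [0,0,0.004]
    - [0,0,0.006]
    - [0,0,0.006]
  turn:
    - [0,0,0]
    - [0,0,0]
    - [0,0,0]
    - [0,0,0]
  claw: [1,1,1,1]

```text
clock: 12.95
position: [0.5569, 0.0269, 0.0788]
ee_rot: [0.0, 0.985, 0.173, 0.001]
contact_force: [-0.4, 1.0, 7.1]
width: -0.0
gripper_force: 3.7
```

carry_out:
  delta_pos:
    - [0,0,0.002]
    - [0,0,0.004]
    - [0,0,0.006]
    - [0,0,0.006]
  turn:
    - [0,0,0]
    - [0,0,0]
    - [0,0,0]
    - [0,0,0]
  claw: [1,1,1,1]

```text
clock: 13.35
position: [0.5571, 0.0271, 0.0774]
ee_rot: [0.0, 0.985, 0.173, 0.001]
contact_force: [-3.4, 1.5, 13.4]
width: -0.0001
gripper_force: 6.5
```

carry_out:
  delta_pos:
    - [0,0,0.002]
    - [0,0,0.004]
    - [0,0,0.006]
    - [0,0,0.006]
  turn:
    - [0,0,0]
    - [0,0,0]
    - [0,0,0]
    - [0,0,0]
  claw: [1,1,1,1]

```text
clock: 13.75
position: [0.5572, 0.0272, 0.0752]
ee_rot: [0.0, 0.985, 0.173, 0.001]
contact_force: [-2.8, 1.9, 13.2]
width: 0.0002
gripper_force: 6.7
```

carry_out:
  delta_pos:
    - [0,0,0.001]
    - [0,0,0.002]
    - [0,0,0.003]
    - [0,0,0.004]
    - [0,0,0.004]
  turn:
    - [0,0,0]
    - [0,0,0]
    - [0,0,0]
    - [0,0,0]
    - [0,0,0]
  claw: [1,1,1,1,1]

```text
clock: 14.25
position: [0.5572, 0.0272, 0.0739]
ee_rot: [0.0, 0.985, 0.173, 0.001]
contact_force: [-4.2, 1.5, 14.5]
width: -0.0002
gripper_force: 7.5
```

carry_out:
  delta_pos:
    - [-0.001,0,0.001]
    - [-0.001,0,0.002]
    - [-0.001,0,0.003]
    - [-0.001,0,0.004]
    - [-0.001,0,0.004]
  turn:
    - [0,0,0]
    - [0,0,0]
    - [0,0,0]
    - [0,0,0]
    - [0,0,0]
  claw: [1,1,1,1,1]

```text
clock: 14.75
position: [0.557, 0.0272, 0.0724]
ee_rot: [-0.0, 0.985, 0.173, 0.001]
contact_force: [-2.8, 2.0, 15.4]
width: 0.0003
gripper_force: 7.7
```

carry_out:
  delta_pos:
    - [0,0,0.001]
    - [0,0,0.002]
    - [0,0,0.003]
    - [0,0,0.003]
  turn:
    - [0,0,0]
    - [0,0,0]
    - [0,0,0]
    - [0,0,0]
  claw: [1,1,1,1]

```text
clock: 15.15
position: [0.5569, 0.0272, 0.0713]
ee_rot: [-0.0, 0.985, 0.173, 0.001]
contact_force: [-2.8, 0.8, 16.8]
width: -0.0001
gripper_force: 8.1
```

carry_out:
  delta_pos:
    - [0,0,0.001]
    - [0,0,0.002]
    - [0,0,0.003]
    - [0,0,0.003]
  turn:
    - [0,0,0]
    - [0,0,0]
    - [0,0,0]
    - [0,0,0]
  claw: [1,1,1,1]

```text
clock: 15.55
position: [0.5569, 0.0272, 0.0702]
ee_rot: [-0.0, 0.985, 0.173, 0.001]
contact_force: [-3.2, 2.2, 17.3]
width: 0.0001
gripper_force: 8.4
```

carry_out:
  delta_pos:
    - [0,0,0.001]
    - [0,0,0.002]
    - [0,0,0.002]
  turn:
    - [0,0,0]
    - [0,0,0]
    - [0,0,0]
  claw: [1,1,1]

```text
clock: 15.85
position: [0.5569, 0.0272, 0.0694]
ee_rot: [-0.0, 0.985, 0.173, 0.001]
contact_force: [-3.1, 2.1, 17.4]
width: -0.0002
gripper_force: 8.5
```

carry_out:
  delta_pos:
    - [0,0,0.001]
    - [0,0,0.002]
    - [0,0,0.002]
  turn:
    - [0,0,0]
    - [0,0,0]
    - [0,0,0]
  claw: [1,1,1]

```text
clock: 16.15
position: [0.5568, 0.0273, 0.0688]
ee_rot: [-0.0, 0.985, 0.173, 0.001]
contact_force: [-4.0, 2.1, 18.4]
width: -0.0002
gripper_force: 9.3
```

carry_out:
  delta_pos:
    - [0,0,0.001]
    - [0,0,0.001]
    - [0,0,0.001]
  turn:
    - [0,0,0]
    - [0,0,0]
    - [0,0,0]
  claw: [1,1,1]

```text
clock: 16.45
position: [0.5568, 0.0273, 0.0688]
ee_rot: [-0.0, 0.985, 0.173, 0.001]
contact_force: [-4.4, 2.3, 20.7]
width: -0.0002
gripper_force: 10.4
```

carry_out:
  delta_pos:
    - [0,0,0.0005]
    - [0,0,0.0005]
    - [0,0,0.0005]
  turn:
    - [0,0,0]
    - [0,0,0]
    - [0,0,0]
  claw: [1,1,1]

```text
clock: 16.75
position: [0.5568, 0.0273, 0.0688]
ee_rot: [-0.0, 0.985, 0.173, 0.001]
contact_force: [-4.9, 2.7, 22.3]
width: -0.0001
gripper_force: 10.9
```

carry_out:
  delta_pos:
    - [0,0,0.0003]
    - [0,0,0.0003]
    - [0,0,0.0003]
  turn:
    - [0,0,0]
    - [0,0,0]
    - [0,0,0]
  claw: [1,1,1]

```text
clock: 17.05
position: [0.5568, 0.0273, 0.0687]
ee_rot: [-0.0, 0.985, 0.173, 0.001]
contact_force: [-5.5, 2.5, 22.2]
width: -0.0002
gripper_force: 11.3
```

The force climbed to 22 N with no further travel, so the shoulder is on the face. I'll back straight off and check.

carry_out:
  delta_pos:
    - [0,0,-0.004]
    - [0,0,-0.01]
    - [0,0,-0.02]
    - [0,0,-0.06]
    - [0,0,-0.12]
    - [0,0,-0.18]
    - [0,0,-0.18]
    - [0,0,-0.18]
  turn:
    - [0,0,0]
    - [0,0,0]
    - [0,0,0]
    - [0,0,0]
    - [0,0,0]
    - [0,0,0]
    - [0,0,0]
    - [0,0,0]
  claw: [1,1,1,1,1,1,1,1]

```text
clock: 17.85
position: [0.5561, 0.0266, 0.137]
ee_rot: [0.0, 0.985, 0.173, 0.0]
contact_force: [0.4, 0.5, -0.7]
width: 0.0
gripper_force: 0.0
```

```bash
python3 - <<'E'
from h import *
np.set_printoptions(precision=4,suppress=True)
d=img("wrist"); e=img("scene")
s=manip.get_state(); print(s["position"],s["clock"],s["contact_force"])
print(fit_fixed(d,np.array([.557,.027]),.067,.080,.02,.0149,lambda c:c[:,1]<230))
print(fit_fixed(d,np.array([.557,.027]),.055,.066,.03,.0227,lambda c:c[:,1]<220))
a=cv2.resize(d["image"][130:330,220:420],None,fx=2,fy=2,interpolation=cv2.INTER_CUBIC)
b=cv2.resize(e["image"][120:220,270:370],(400,400),interpolation=cv2.INTER_CUBIC)
cv2.imwrite("pics/c6.png",np.hstack([a,b])[:,:,::-1])
E
```

```text
[0.5552 0.0267 0.1358] 17.95 [ 0.0082 -0.2714 -0.5357]
(array([0.5567, 0.0262]), np.float64(0.07125955713763499), 'slope', array([-0.0194, -0.0005]), 99, np.float64(0.00020504978413872672), (array([300, 190], dtype=int32), array([342, 229], dtype=int32)))
(array([0.5568, 0.0267]), np.float64(0.060951930633549034), 'slope', array([-0.0149, -0.0081]), 117, np.float64(0.00018942685001630682), (array([289, 175], dtype=int32), array([352, 219], dtype=int32)))
```

View pics/c6.png

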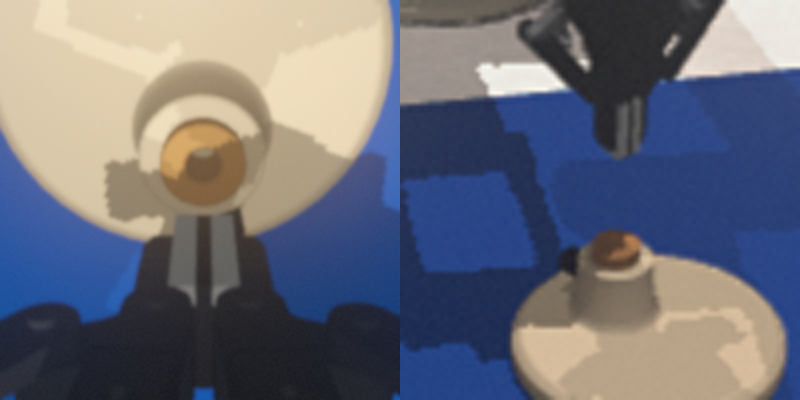

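The picture shows the shoulder flat on the hub face. The head top measures 10.3 mm above the face (nominal 10), is level with it and centred to about 0.5 mm, and the gripper is clear.

```bash
python3 -c "
from rig import manip
print(manip.sign_off())"
```

```text
the job is handed in; nothing more can be done
None
```

The larger bronze bushing is pressed home in the hub, its shoulder on the face at about 22 N; the gripper is clear, nothing else was touched, and I handed the job in at about 18 s, with no verdict returned.

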